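# Open the pump guard and hold its gate wide

### The arm

A 6-joint arm with a two-finger parallel gripper is mounted at the origin on the work surface. World frame = base frame: x ahead of the robot, y to its left, z up, the work surface at z = 0. Lengths are in m, angles in rad, forces in N, time in s.
With the tool pointing down it reaches from about 0.275 to 0.75 m from the base axis. Payload 10.2 kg.
Tool frame: the origin (TCP) lies on the centre line of the jaws, within the pads' length; the fingertips stand 14 mm ahead of it and the grasp point (between the pads) lies 5 mm behind it; z points along the fingers, y is the line along which they close (so a half turn about z gives the same grasp; the last joint's range is limited). The gripper opens to 88 mm and grips with 3 to 60 N. Pads are 18 mm wide; open, the fingers measure 123 mm over their backs; the gripper's body (75 mm by 187 mm) begins 45 mm behind the grasp point.
Start: joints at [-1.37, 0.313, 1.498, -0, 1.331, -0.223], TCP at [0.216, -0.479, 0.253] pointing down, gripper open.
Joint ranges: [-2.94, 2.94], [-0.97, 2.17], [0.19, 2.56], [-1.23, 4.37], [0.02, 3.11], [-2.88, 2.88]. Speed limits (rad/s): [2.39, 2.39, 3.01, 3.14, 3.14, 3.14].

### API

Orientations are given as a unit quaternion [w, x, y, z].
In Python, from plant import get_obs, capture, get_calibration, hand_in gives the robot as it stands.
- The arm moves only by the tool carry_out, never from a script. Its argument "moves" is a list of rows, each a list of 7 numbers: the turn, a rotation vector about the tool's x, y, z scaled (see below), then the shift along the tool's x, y, z scaled (see below), then the opening, from -1 (shut) to 1 (fully open). In form: [[wx, wy, wz, dx, dy, dz, claw], ...]. A call has exactly 5 rows; each row shifts and turns the commanded pose from where the row before left it, along the tool's axes as they then stand; what a row does not reach is not made up. The controller multiplies each number of a shift by 10 cm and each number of a turn by 360 degrees. A row lasts 1/12 s, in which the tool goes at most 41.7 mm and 7.16 degrees, less where a joint would pass 70% of its speed; a pose out of reach is approached as far as the arm can. A call with a number of a shift or a turn outside -1 to 1 is refused whole. A call with a gripper value outside its range is refused whole. The fingers move at their own pace and stop on an object; the grip force is fixed at half the most. Time passes only in rows, so rows that do not move let the fingers close, or fill a call up. It gives the time, the measured TCP pose, the force, the opening and the grip force at its end, in the units of the state.
- get_obs(): the state, without advancing time (a new reading comes with each control period).
- capture(name): name is "side" or "top" or "wrist"; returns (picture, depth): 384x512x3 uint8, blue, green, red; 384x512 float32, m along the optical axis (not along the pixel's ray), 0 where there is no reading.
- get_calibration(name): a dict with "K" (3x3 intrinsics, pixels), "R" (3x3) and "t" (3): a world point X has camera coordinates R X + t. Camera axes: x right, y down, z forward; pixel columns grow to the right and rows downward; lengths in m; the calibration is good to about 2 mm. A picture is of the moment at which its call begins: read the wrist's pose just before it. get_calibration takes no time and is no camera call; for the wrist camera it gives the pose at the moment of the call.
- hand_in(): hands the job in; it is judged then, once.
The state is a dict: "t": time; "joint_positions": joint angles; "joint_vel": joint speeds; "joint_efforts": joint torques, N m; "tcp_pos": TCP position; "eef_rot": TCP orientation; "force": force on the tool from outside, world axes, zero at the start; "ft_torque": the same for the moment, N m; "gripper_width": finger opening in m; "gripper_force": force on a finger pad.
Only numpy, scipy, OpenCV 4.12 (cv2) and the standard library are available. Lean on these libraries where they do the work, as an engineer would, in place of code of your own. Each camera call takes 0.05 s, during which the arm holds its last target. There are 200 camera calls.

### The job

The pump inside the bench guard is to be lifted out, so open the guard's gate for it. First squeeze the draw-bolt catch on the fixed part of the guard's front rail until its bolt is fully drawn (it stays drawn), then squeeze the spring catch on top of the gate and, with it squeezed, swing the gate out past its door check until it stands wide open, square to the front of the guard. The gate closes itself, so finish while still holding it wide open by the squeezed spring catch, and leave the tools and the tin lying around undisturbed.

Things in the scene. Friction and masses are not known exactly. Their poses are not given: they have to be found in the camera images.
- guard: Bench guard, fixed: box of 30 mm aluminium profile with clear panels and roof, 300 deep (x), 500 wide (y), 200 mm high. Origin at bench level, mid-thickness of the front, where the gate's free edge meets the middle post. Own -x points out of the front to the robot, +y along the front to the hinge. Front: gate from y = 3 to 247 mm, fixed part from 0 to -220. Tops of gate and rails at z = 200 mm.
- gate_hinge (a point): Point on the gate's upright hinge line at rail-top height (z = 200 mm), fixed in the guard frame at x = -18, y = +250 mm.
- gate (a joint): Gate angle, rad: 0 shut, grows as the free edge swings out of the front (clockwise from above); stop at 1.62. A damped spring pulls it shut, 0.25 to 0.41 Nm (wide). A spring roller check resists from 0.8 to 1.2 rad (with the spring about 1 Nm, 5 to 8 N at the catch); let go beyond that, the gate drifts back and rests on the check near 1.15, only part open. Either catch alone locks the gate shut.
- bolt_grip: Draw-bolt catch, fixed finger plate: black ribbed plate 26 (x) x 8 (y) x 48 mm (z) that stands on the fixed front rail. Origin at its centre, guard frame x = 0, y = -118, z = 228 mm; its axes are the guard's.
- bolt_tab (a point): Draw-bolt catch, moving thumb plate: centre of a like plate, guard frame x = 0, y = -74, z = 228 mm at joint value 0. The pair is 52 mm over its outer faces, 38 mm when squeezed home. A 7 mm steel bolt leaves its foot towards +y into a staple on the gate; bolts and staples reach at most 17 mm above the rail.
- draw_bolt (a joint): Travel of the draw bolt, m: 0 shot, grows to 0.014 as the thumb plate is squeezed towards the fixed finger plate (guard -y); it frees the gate from 0.010. Moves against 5 N of friction and stays where it is left.
- gate_grip: Spring catch on the gate, fixed finger plate: same plate, standing on the gate's top rail and turning with the gate. Origin at its centre; guard frame x = 0, y = +110, z = 228 mm with the gate shut; its axes are the guard's with the gate shut.
- gate_tab (a point): Spring catch on the gate, moving thumb plate: centre of a like plate, guard frame x = 0, y = +66, z = 228 mm with the gate shut and joint value 0. 52 mm over the outer faces, 38 mm when squeezed home. Its bolt leaves its foot towards -y into a staple on the middle post.
- spring_bolt (a joint): Travel of the spring catch, m: 0 at rest, grows to 0.014 as the thumb plate is squeezed towards the gate's fixed finger plate (towards the hinge); it frees the gate from 0.010. Springs back when let go: 6 N at rest, 10 N at full travel.
- screwdriver: Bystander: screwdriver lying on the bench to the left of the gate, about 200 mm long along its own x. Origin under its middle.
- key_set: Bystander: hex key set lying on the bench, yellow holder 62 x 30 x 18 mm with keys to 105 mm along its own +x. Origin under the holder's middle.
- grease_tin: Bystander: grey tin, diameter 72, height 85 mm, standing on the bench. Origin under its middle.

How it is judged:
On the way, in this order (a step that is already met when the one before it is completed fails the run):
1. the draw bolt is squeezed home with the gate still shut (value of joint draw_bolt above 0.011 m and contact force between the fingers and bolt_grip above 1 N and value of joint gate below 0.05 rad), for 0.2 s.
2. then the spring catch on the gate is squeezed between its two plates, the draw bolt still drawn and the gate still shut (value of joint each of spring_bolt, draw_bolt above 0.01 m and contact force between the fingers and gate_grip above 1 N and value of joint gate below 0.1 rad), for 0.1 s.
3. the gate is swung past its door check (value of joint gate above 1.25 rad), for 0.1 s.
At the end, for the whole second after the job is handed in: The gate stands still at 1.40 rad (80 degrees) or more, held by the robot's fingers on the squeezed spring catch (more than 1 N on its fixed plate, thumb plate in by more than 8 mm); the draw bolt is still drawn by more than 10 mm (value of joint gate above 1.4 rad and velocity of joint gate between -0.1 and 0.1 rad/s and contact force between the fingers and gate_grip above 1 N and value of joint spring_bolt above 0.008 m and value of joint draw_bolt above 0.01 m); the arm keeps its last pose, push and grip.
It fails at once if the screwdriver is shifted by more than 30 mm (distance of screwdriver from where it was at the start of the episode above 0.03 m).
It fails at once if the key set is shifted by more than 30 mm (distance of key_set from where it was at the start of the episode above 0.03 m).
It fails at once if the tin is shifted by more than 30 mm or tipped over (distance of grease_tin from where it was at the start of the episode above 0.03 m or angle between grease_tin's own z axis and vertical above 0.5 rad).
It also fails if it takes over 51 s, if anything falls off the work surface, if the arm or the gripper's body presses on something with over 40 N, if the wrist force passes 120 N, or if a joint passes its speed limit or range.

## Working session

There is one attempt and no reset: what is moved stays moved. The work goes in short steps, Python scripts to look and compute and a tool call to move; the robot and the scene stay as the last step left them, time stands still between calls to the robot, and variables do not carry over. Pictures are saved under pics/ and viewed, at most 10 in all, crops included, and the job is handed in when it is done.

Besides the shell and the picture viewer there is one more tool, called after ">>>" by a JSON object that holds its "op" and its "data", one argument or row to a line. carry_out: Moves the arm, as the interface text tells. Shifts and turns lie within -1 to 1; 1 stands for 10 cm of shift or 360 degrees of turn. Its arguments: {"type":"object","properties":{"moves":{"type":"array"}},"required":["moves"]}

```bash
mkdir -p pics; python3 - <<'E'
from plant import *
import cv2,numpy as np
o=get_obs();print(o)
for n in("top","side"):
    p,d=capture(n);cv2.imwrite(f"pics/{n}0.png",cv2.resize(p,(800,600)));np.save(n+"0.npy",d)
    print(n,get_calibration(n))
E
```

```text
{'t': 0.0, 'joint_positions': array([-1.37039966e+00,  3.13459174e-01,  1.49841213e+00, -4.60198647e-05,
        1.33098593e+00, -2.23422147e-01]), 'joint_vel': array([ 0.00114846,  0.00052411, -0.00049379, -0.0018125 ,  0.00112065,
        0.00153341]), 'joint_efforts': array([ 2.07042132e-05, -4.02216303e+01, -2.52269214e+01,  6.94289524e-02,
        3.53213784e-02, -1.06717132e-04]), 'tcp_pos': array([ 0.215827  , -0.47834413,  0.25216575]), 'eef_rot': array([-6.32506662e-04,  9.77629749e-01,  2.10332294e-01, -1.50672729e-05]), 'force': array([ 0.26335065,  0.03215717, -0.5706125 ]), 'ft_torque': array([ 0.01791684, -0.02534842,  0.04956544]), 'gripper_force': 0.0, 'gripper_width': 0.08816649833412711}
top {'K': array([[348.83357978,   0.        , 250.97034613],
       [  0.        , 348.83357978, 193.86844961],
       [  0.        ,   0.        ,   1.        ]]), 'R': array([[ 0.00541325, -0.99997743,  0.00397852],
       [-0.99615467, -0.00574038, -0.08742376],
       [ 0.08744463, -0.00348998, -0.99616327]]), 't': array([-0.00601398,  0.53242463,  1.24515323])}
side {'K': array([[492.24679969,   0.        , 267.13918716],
       [  0.        , 492.24679969, 185.85004847],
       [  0.        ,   0.        ,   1.        ]]), 'R': array([[-0.78415523, -0.62050794, -0.00839492],
       [-0.36534825,  0.47255241, -0.80200678],
       [ 0.50161862, -0.62583074, -0.59725593]]), 't': array([0.42220409, 0.30950499, 1.12573127])}
```

View pics/top0.png

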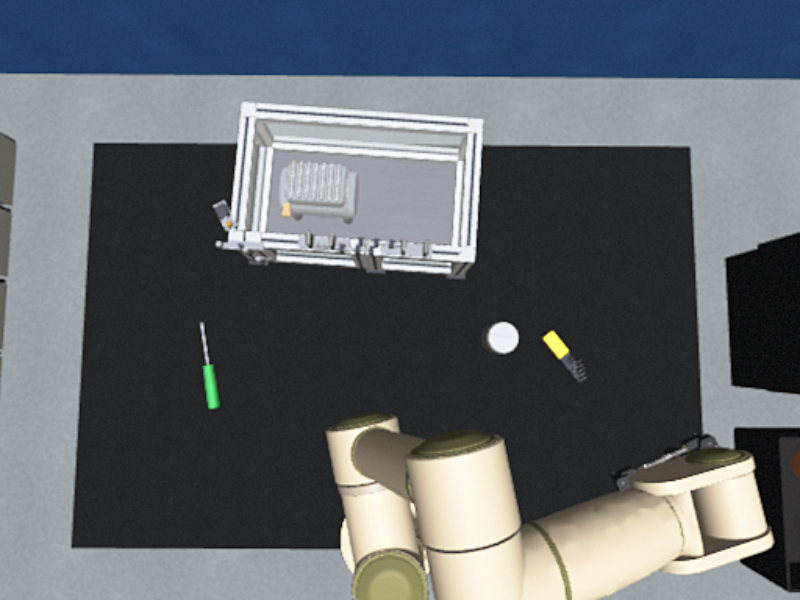

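View pics/side0.png

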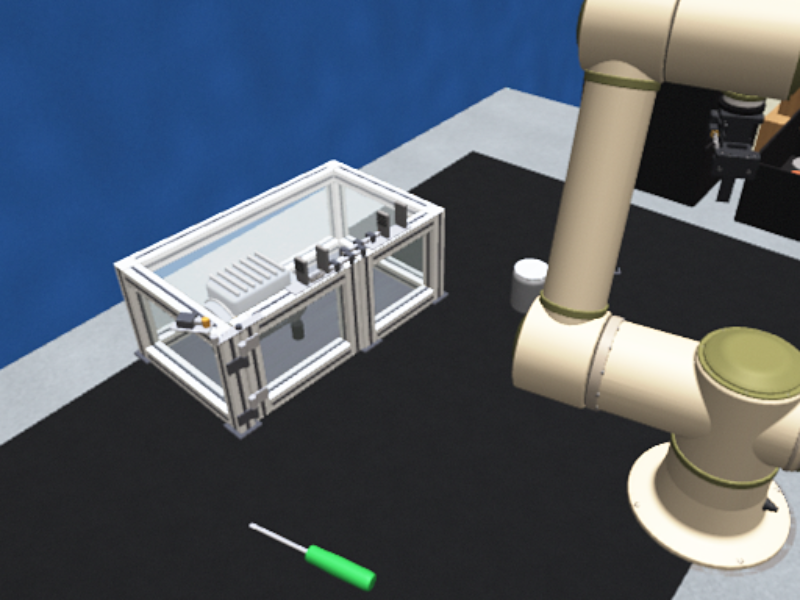

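The top view shows the guard ahead with its front rail around rows 235–270 and the four catch plates at about (305–428, 240–250). The tin is at (502,338), the keys at (560,350) and the screwdriver at (208,365). I'll enlarge both views of the catches.

```bash
python3 - <<'E'
import cv2,numpy as np
a=cv2.imread("pics/top0.png");b=cv2.imread("pics/side0.png")
A=cv2.resize(a[215:290,205:485],(784,210),interpolation=2)   # x2.8
B=cv2.resize(b[185:335,225:455],(784,511),interpolation=2)[:385]  # x3.409
cv2.imwrite("pics/crop.png",np.vstack([A,B]))
E
```

```text
(no output)
```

View pics/crop.png

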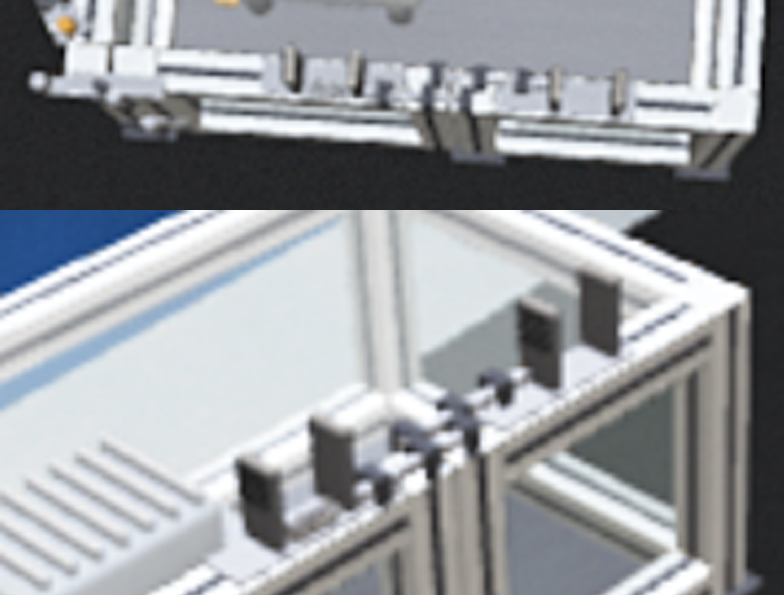

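The top crop shows the plate tops at columns 291 (gate_grip), 355 (gate_tab), 557 (bolt_tab) and 619 (bolt_grip). The side crop shows the same four plates standing on the rail. I'll locate them from depth points above the rail.

```bash
cat > h.py <<'E'
import numpy as np
from plant import *
def cloud(n,d,c=None):
    c=c or get_calibration(n);K=c["K"]
    v,u=np.mgrid[:d.shape[0],:d.shape[1]];m=d>0
    P=np.stack([(u[m]-K[0,2])/K[0,0],(v[m]-K[1,2])/K[1,1],np.ones(m.sum())])*d[m]
    return (c["R"].T@(P-c["t"][:,None])).T
E
python3 - <<'E'
from h import *
from scipy.cluster.hierarchy import fclusterdata
def px(u,v,z):
    c=get_calibration("top");r=c["R"].T@np.linalg.solve(c["K"],[u,v,1]);C=-c["R"].T@c["t"]
    return C+r*(z-C[2])/r[2]
for n,(u,v) in dict(gg=(291,63),gt=(355,70),bt=(557,86),bg=(619,88)).items():
    print(n,px((205+u/2.8)*.64,(215+v/2.8)*.64,.252).round(4))
for n in("top","side"):
    P=cloud(n,np.load(n+"0.npy"))
    roi=(P[:,0]>.45)&(P[:,0]<1)&(abs(P[:,1])<.4)
    Q=P[roi&(P[:,2]>.228)&(P[:,2]<.262)]
    l=fclusterdata(Q,.012,'distance')
    for k in set(l):
        q=Q[l==k]
        if len(q)>4:print(n,len(q),q.mean(0).round(4),q.min(0).round(3),q.max(0).round(3))
    R=P[roi&(abs(P[:,2]-.2)<.006)];print(n,R.min(0),R.max(0))
    # rail front edge slope
    ys=np.arange(R[:,1].min(),R[:,1].max(),.03)
    e=np.array([(y+.015,R[(R[:,1]>=y)&(R[:,1]<y+.03),0].min()) for y in ys if ((R[:,1]>=y)&(R[:,1]<y+.03)).any()]);print(e.round(3).tolist())
E
```

```text
gg [0.6379 0.1586 0.252 ]
gt [0.6333 0.1146 0.252 ]
bt [ 0.623  -0.0243  0.252 ]
bg [ 0.6219 -0.0669  0.252 ]
top 36 [0.6346 0.1177 0.2467] [0.624 0.114 0.229] [0.647 0.123 0.256]
top 33 [0.6376 0.1622 0.249 ] [0.627 0.158 0.231] [0.651 0.167 0.256]
top 28 [ 0.6249 -0.02    0.2495] [ 0.614 -0.023  0.232] [ 0.64  -0.017  0.256]
top 28 [ 0.6221 -0.0647  0.2495] [ 0.612 -0.068  0.231] [ 0.637 -0.06   0.255]
top [ 0.60262281 -0.18485827  0.19403665] [0.93449556 0.36343564 0.20599269]
[[-0.17, 0.603], [-0.14, 0.603], [-0.11, 0.605], [-0.08, 0.608], [-0.05, 0.609], [-0.02, 0.612], [0.01, 0.614], [0.04, 0.615], [0.07, 0.617], [0.1, 0.619], [0.13, 0.621], [0.16, 0.624], [0.19, 0.625], [0.22, 0.629], [0.25, 0.628], [0.28, 0.625], [0.31, 0.625], [0.34, 0.628], [0.37, 0.714]]
side 77 [ 0.626  -0.0206  0.2425] [ 0.614 -0.025  0.228] [ 0.642 -0.015  0.255]
side 74 [ 0.6235 -0.064   0.242 ] [ 0.611 -0.069  0.228] [ 0.638 -0.059  0.256]
side 81 [0.6385 0.1636 0.2429] [0.627 0.158 0.229] [0.653 0.167 0.255]
side 83 [0.6354 0.1193 0.2425] [0.624 0.112 0.229] [0.653 0.123 0.254]
side [ 0.60215888 -0.18627336  0.19402724] [0.93677639 0.36188656 0.20595989]
[[-0.171, 0.602], [-0.141, 0.604], [-0.111, 0.605], [-0.081, 0.607], [-0.051, 0.61], [-0.021, 0.612], [0.009, 0.614], [0.039, 0.615], [0.069, 0.617], [0.099, 0.619], [0.129, 0.621], [0.159, 0.623], [0.189, 0.625], [0.219, 0.627], [0.249, 0.626], [0.279, 0.626], [0.309, 0.626], [0.339, 0.629], [0.369, 0.703]]
```

>>> {"op": "carry_out", "data": {
  "moves": [
    [0,0,0,0.274,-0.111,-0.1,1],
    [0,0,0,0.274,-0.111,-0.1,1],
    [0,0,0,0.274,-0.111,-0.1,1],
    [0,0,0,0.274,-0.111,-0.1,1],
    [0,0,0,0.274,-0.111,-0.1,1]
  ]
}}

```text
t: 0.52
tcp_pos: [0.3186, -0.3704, 0.303]
eef_rot: [-0.0, 0.978, 0.21, -0.0]
force: [1.1, -0.7, -0.0]
gripper_width: 0.0884
gripper_force: 0.0
```

>>> {"op": "carry_out", "data": {
  "moves": [
    [0,0,0,0.274,-0.111,0,1],
    [0,0,0,0.274,-0.111,0,1],
    [0,0,0,0.274,-0.111,0,1],
    [0,0,0,0.274,-0.111,0,1],
    [0,0,0,0.274,-0.111,0,1]
  ]
}}

```text
t: 0.93
tcp_pos: [0.4207, -0.2634, 0.3025]
eef_rot: [-0.0, 0.978, 0.21, -0.0]
force: [0.9, -0.2, 0.7]
gripper_width: 0.0879
gripper_force: 0.0
```

>>> {"op": "carry_out", "data": {
  "moves": [
    [0,0,0,0.274,-0.111,0,1],
    [0,0,0,0.274,-0.111,0,1],
    [0,0,0,0.274,-0.111,0,1],
    [0,0,0,0.274,-0.111,0,1],
    [0,0,0,0.274,-0.111,0,1]
  ]
}}

```text
t: 1.35
tcp_pos: [0.5228, -0.1564, 0.3024]
eef_rot: [-0.0, 0.978, 0.21, -0.0]
force: [0.8, -0.5, 0.2]
gripper_width: 0.0885
gripper_force: 0.0
```

>>> {"op": "carry_out", "data": {
  "moves": [
    [0,0,-0.0195,0,0,0,1],
    [0,0,-0.0195,0,0,0,1],
    [0,0,-0.0195,0,0,0,1],
    [0,0,-0.0195,0,0,0,1],
    [0,0,-0.0195,0,0,0,1]
  ]
}}

```text
t: 1.77
tcp_pos: [0.522, -0.1577, 0.3023]
eef_rot: [-0.0, 0.867, 0.498, -0.0]
force: [-1.2, 0.3, -0.2]
gripper_width: 0.0879
gripper_force: 0.0
```

>>> {"op": "carry_out", "data": {
  "moves": [
    [0,0,-0.0195,0,0,0,1],
    [0,0,-0.0195,0,0,0,1],
    [0,0,-0.0195,0,0,0,1],
    [0,0,-0.0195,0,0,0,1],
    [0,0,-0.0195,0,0,0,1]
  ]
}}

```text
t: 2.18
tcp_pos: [0.522, -0.1577, 0.3024]
eef_rot: [-0.0, 0.677, 0.736, -0.0]
force: [-0.7, 0.2, 0.5]
gripper_width: 0.0881
gripper_force: 0.0
```

>>> {"op": "carry_out", "data": {
  "moves": [
    [0,0,-0.0195,0,0,0,1],
    [0,0,-0.0195,0,0,0,1],
    [0,0,-0.0195,0,0,0,1],
    [0,0,-0.0195,0,0,0,1],
    [0,0,-0.0195,0,0,0,1]
  ]
}}

```text
t: 2.6
tcp_pos: [0.522, -0.1577, 0.3024]
eef_rot: [-0.0, 0.423, 0.906, 0.0]
force: [-0.1, 0.0, -1.0]
gripper_width: 0.088
gripper_force: 0.0
```

>>> {"op": "carry_out", "data": {
  "moves": [
    [0,0,-0.0195,0,0,0,1],
    [0,0,-0.0195,0,0,0,1],
    [0,0,-0.0195,0,0,0,1],
    [0,0,-0.0195,0,0,0,1],
    [0,0,-0.0195,0,0,0,1]
  ]
}}

```text
t: 3.02
tcp_pos: [0.5219, -0.1577, 0.3024]
eef_rot: [-0.0, 0.13, 0.991, 0.0]
force: [0.2, 0.0, 0.4]
gripper_width: 0.0881
gripper_force: 0.0
```

>>> {"op": "carry_out", "data": {
  "moves": [
    [0,0,-0.0155,0,0,0,1],
    [0,0,-0.0155,0,0,0,1],
    [0,0,0,0,0,0,1],
    [0,0,0,-0.19,0.23,0,1],
    [0,0,0,-0.19,0.23,0,1]
  ]
}}

```text
t: 3.43
tcp_pos: [0.5635, -0.1148, 0.3028]
eef_rot: [-0.0, 0.039, 0.999, -0.0]
force: [1.0, 0.2, 0.2]
gripper_width: 0.088
gripper_force: 0.0
```

>>> {"op": "carry_out", "data": {
  "moves": [
    [0,0,0,-0.19,0.23,0,1],
    [0,0,0,-0.19,0.23,0,1],
    [0,0,0,-0.19,0.23,0,1],
    [0,0,0,0,0,0,1],
    [0,0,0,0,0,0,1]
  ]
}}

```text
t: 3.85
tcp_pos: [0.6255, -0.0491, 0.3018]
eef_rot: [-0.001, 0.037, 0.999, 0.0]
force: [-0.7, -0.9, 0.7]
gripper_width: 0.0884
gripper_force: 0.0
```

```bash
cat > w.py <<'E'
import sys
from h import *
import cv2
from scipy.cluster.hierarchy import fclusterdata
from scipy.spatial.transform import Rotation as Ro
o=get_obs();c=get_calibration("wrist");p,d=capture("wrist")
cv2.imwrite(f"pics/{sys.argv[1]}.png",p)
P=cloud("wrist",d,c);Q=P[(P[:,2]>.228)&(P[:,2]<.262)&(P[:,0]>.3)&(P[:,0]<.7)]
R=Ro.from_quat(o["eef_rot"],scalar_first=True)
print(o["t"],o["tcp_pos"].round(4),"phi",np.arctan2(*R.as_matrix()[1::-1,0]),o["joint_positions"].round(2),o["gripper_width"])
if len(Q)>5:
  s=Q[::max(1,len(Q)//3000)];l=fclusterdata(s,.008,'distance')
  for k in set(l):
    q=s[l==k]
    if len(q)>20:print(len(q),"mid",((q.min(0)+q.max(0))/2).round(4),q.min(0).round(4),q.max(0).round(4),"tool",R.inv().apply((q.min(0)+q.max(0))/2-o["tcp_pos"]).round(4))
E
python3 w.py w1
```

```text
3.85 [ 0.6255 -0.0491  0.3018] phi 3.068392454646095 [-0.26  0.53  1.06 -0.    1.56 -1.76] 0.08841044165363843
657 mid [0.6372 0.1147 0.237 ] [0.6244 0.1107 0.2281] [0.6501 0.1187 0.2458] tool [1.000e-04 1.642e-01 6.480e-02]
776 mid [ 0.6277 -0.0225  0.2407] [ 0.6148 -0.0276  0.2281] [ 0.6407 -0.0175  0.2533] tool [-0.0004  0.0266  0.0612]
724 mid [ 0.6244 -0.0667  0.2407] [ 0.6118 -0.0716  0.2281] [ 0.6371 -0.0618  0.2534] tool [-0.0004 -0.0177  0.0611]
```

View pics/w1.png

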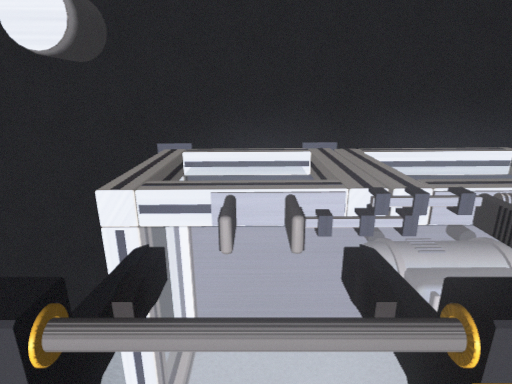

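The wrist view shows the two draw-bolt plates at (227,225) and (297,225) between the open fingers, with bolt and staples to the right. They sit within about 2 mm of centre, so I'll descend and close.

>>> {"op": "carry_out", "data": {
  "moves": [
    [0,0,0,0,-0.02,0.13,1],
    [0,0,0,0,0,0.13,1],
    [0,0,0,0,0,0.13,1],
    [0,0,0,0,0,0.13,1],
    [0,0,0,0,0,0.13,1]
  ]
}}

```text
t: 4.32
tcp_pos: [0.6242, -0.0532, 0.2374]
eef_rot: [0.0, 0.038, 0.999, -0.0]
force: [0.3, 0.5, 0.3]
gripper_width: 0.088
gripper_force: 0.0
```

>>> {"op": "carry_out", "data": {
  "moves": [
    [0,0,0,0,0,0,0.2],
    [0,0,0,0,0,0,0],
    [0,0,0,0,0,0,-0.2],
    [0,0,0,0,0,0,-0.4],
    [0,0,0,0,0,0,-0.6]
  ]
}}

```text
t: 4.73
tcp_pos: [0.6252, -0.0513, 0.2389]
eef_rot: [0.001, 0.036, 0.999, 0.001]
force: [0.1, 5.6, 2.9]
gripper_width: 0.057
gripper_force: 2.5
```

>>> {"op": "carry_out", "data": {
  "moves": [
    [0,0,0,0,0,0,-0.6],
    [0,0,0,0,0,0,-0.6],
    [0,0,0,0,0,0,-0.6],
    [0,0,0,0,0,0,-0.6],
    [0,0,0,0,0,0,-0.6]
  ]
}}

```text
t: 5.15
tcp_pos: [0.6253, -0.0514, 0.2389]
eef_rot: [0.001, 0.036, 0.999, 0.0]
force: [-0.1, 5.2, 5.5]
gripper_width: 0.0377
gripper_force: 30.0
```

>>> {"op": "carry_out", "data": {
  "moves": [
    [0,0,0,0,0,0,-0.6],
    [0,0,0,0,0,0,-0.6],
    [0,0,0,0,0,0,1],
    [0,0,0,0,0,0,1],
    [0,0,0,0,0,0,1]
  ]
}}

```text
t: 5.57
tcp_pos: [0.6249, -0.0524, 0.2375]
eef_rot: [-0.0, 0.036, 0.999, -0.0]
force: [0.0, -0.1, -0.0]
gripper_width: 0.0552
gripper_force: 0.0
```

>>> {"op": "carry_out", "data": {
  "moves": [
    [0,0,0,0,0,0,1],
    [0,0,0,0,0,0,1],
    [0,0,0,0,0,0,1],
    [0,0,0,0,0,0,1],
    [0,0,0,0,0,0,1]
  ]
}}

```text
t: 5.98
tcp_pos: [0.625, -0.052, 0.2377]
eef_rot: [-0.0, 0.036, 0.999, -0.0]
force: [-0.8, 0.3, 0.7]
gripper_width: 0.087
gripper_force: 0.0
```

>>> {"op": "carry_out", "data": {
  "moves": [
    [0,0,0,0,0,-0.2,1],
    [0,0,0,0,0,-0.2,1],
    [0,0,0,0,0,-0.2,1],
    [0,0,0,0,0.3,0,1],
    [0,0,0,0,0.34,0,1]
  ]
}}

```text
t: 6.4
tcp_pos: [0.63, 0.011, 0.299]
eef_rot: [0.001, 0.038, 0.999, -0.0]
force: [-0.2, 0.3, 0.0]
gripper_width: 0.0879
gripper_force: 0.0
```

>>> {"op": "carry_out", "data": {
  "moves": [
    [0,0,0,0,0.34,0,1],
    [0,0,0,0,0.34,0,1],
    [0,0,0,0,0.34,0,1],
    [0,0,0,0,0.32,0,1],
    [0,0,0,0,0,0,1]
  ]
}}

```text
t: 6.82
tcp_pos: [0.6389, 0.1508, 0.2975]
eef_rot: [-0.0, 0.034, 0.999, 0.001]
force: [0.4, 0.3, -0.0]
gripper_width: 0.0877
gripper_force: 0.0
```

```bash
python3 w.py w2
```

```text
6.8167 [0.6389 0.1508 0.2975] phi 3.0743274079830836 [ 0.05  0.6   0.95  0.    1.59 -1.45] 0.0877338143454517
856 mid [0.6372 0.1168 0.2409] [0.6243 0.1117 0.2281] [0.65   0.1219 0.2537] tool [-0.0006 -0.0341  0.0566]
719 mid [0.64   0.1614 0.2408] [0.6272 0.1564 0.2281] [0.6528 0.1664 0.2536] tool [-0.0004  0.0106  0.0566]
```

View pics/w2.png

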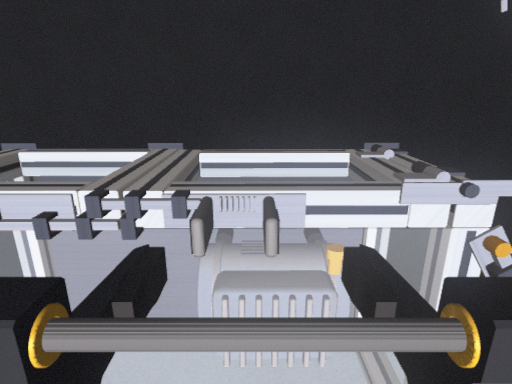

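The spring-catch plates appear at (200,225) and (271,225), with the fixed plate 10.6 mm to the right of tool centre. I'll shift 4.5 mm left, descend and squeeze.

>>> {"op": "carry_out", "data": {
  "moves": [
    [0,0,0,0,-0.045,0,1],
    [0,0,0,0,0,0.15,1],
    [0,0,0,0,0,0.15,1],
    [0,0,0,0,0,0.15,1],
    [0,0,0,0,0,0.15,1]
  ]
}}

```text
t: 7.28
tcp_pos: [0.6391, 0.1388, 0.2372]
eef_rot: [0.0, 0.037, 0.999, -0.0]
force: [0.3, 0.7, 0.1]
gripper_width: 0.0882
gripper_force: 0.0
```

>>> {"op": "carry_out", "data": {
  "moves": [
    [0,0,0,0,0,0,0.2],
    [0,0,0,0,0,0,0],
    [0,0,0,0,0,0,-0.2],
    [0,0,0,0,0,0,-0.6],
    [0,0,0,0,0,0,-0.6]
  ]
}}

```text
t: 7.7
tcp_pos: [0.6393, 0.1408, 0.2387]
eef_rot: [0.001, 0.036, 0.999, 0.0]
force: [-0.1, 0.3, -0.7]
gripper_width: 0.057
gripper_force: 0.0
```

>>> {"op": "carry_out", "data": {
  "moves": [
    [0,0,0,0,0,0,-0.6],
    [0,0,0,0,0,0,-0.6],
    [0,0,0,0,0,0,-0.6],
    [0,0,0,0,0,0,-0.6],
    [0,0,0,0,0,0,-0.6]
  ]
}}

```text
t: 8.12
tcp_pos: [0.6389, 0.1459, 0.2384]
eef_rot: [0.001, 0.035, 0.999, 0.004]
force: [1.4, 21.4, 0.7]
gripper_width: 0.0379
gripper_force: 30.0
```

```bash
python3 - <<'E'
from plant import *
from math import *
o=get_obs();print(o["tcp_pos"],o["joint_positions"],o["force"],o["ft_torque"])
E
```

```text
[0.63888043 0.14588771 0.23837121] [ 0.04308337  0.61759222  1.07469832  0.00834087  1.44685967 -1.45935938] [ 1.39732661 21.38734193  0.74317721] [ 3.1684301  -0.42331307 -0.24563541]
```

>>> {"op": "carry_out", "data": {
  "moves": [
    [0,0,0,0,0.05,0,-0.6],
    [0,0,0,0,0,0,-0.6],
    [0,0,0,0,0,0,-0.6],
    [0,0,0.0139,0.136,-0.01,0,-0.6],
    [0,0,0.0139,0.136,-0.01,0,-0.6]
  ]
}}

```text
t: 8.53
tcp_pos: [0.6124, 0.1472, 0.2384]
eef_rot: [0.001, 0.125, 0.992, 0.001]
force: [1.7, 2.2, 4.2]
gripper_width: 0.0378
gripper_force: 30.0
```

```bash
cat > g.py <<'E'
from plant import *
import numpy as np
from scipy.spatial.transform import Rotation as Ro
o=get_obs();h=np.array([.6312,.3018]);p=o["tcp_pos"][:2];r=p-h
M=Ro.from_quat(o["eef_rot"],scalar_first=True).as_matrix();phi=np.arctan2(M[1,0],M[0,0])
g=np.degrees(np.arctan2(-.1559,.0077)-np.arctan2(r[1],r[0]))%360
print("r",np.hypot(*r),"(.1561) gate deg",g,"turn deg",np.degrees(3.0756-phi),"F tool",(M.T@o["force"]).round(1),"T",(M.T@o["ft_torque"]).round(2),o["tcp_pos"].round(4),o["gripper_width"],o["joint_positions"].round(2))
E
python3 g.py
```

```text
r 0.1557462384601549 (.1561) gate deg 9.767017493567307 turn deg 10.577010351606745 F tool [-1.1  2.5 -4.2] T [-0.75 -0.28 -0.55] [0.6124 0.1472 0.2384] 0.03781693500212254 [ 0.05  0.56  1.17  0.    1.41 -1.27]
```

The gate swings freely and the catch stays squeezed. I'll carry on along the arc.

>>> {"op": "carry_out", "data": {
  "moves": [
    [0,0,0.0139,0.136,-0.01,0,-0.6],
    [0,0,0.0139,0.136,-0.01,0,-0.6],
    [0,0,0.0139,0.136,-0.01,0,-0.6],
    [0,0,0.0139,0.136,-0.01,0,-0.6],
    [0,0,0,0,0,0,-0.6]
  ]
}}

```text
t: 8.95
tcp_pos: [0.5592, 0.1641, 0.2384]
eef_rot: [0.0, 0.295, 0.955, 0.0]
force: [2.1, -3.3, 1.4]
gripper_width: 0.0378
gripper_force: 30.0
```

```bash
python3 g.py
```

```text
r 0.15540713079350296 (.1561) gate deg 30.411698500767507 turn deg 30.54858345120993 F tool [-3.5 -1.5 -1.4] T [-0.24 -0.63  0.3 ] [0.5592 0.1641 0.2384] 0.03780838372870816 [ 0.08  0.45  1.34 -0.    1.35 -0.89]
```

>>> {"op": "carry_out", "data": {
  "moves": [
    [0,0,0.0139,0.136,-0.01,0,-0.6],
    [0,0,0.0139,0.136,-0.01,0,-0.6],
    [0,0,0.0139,0.136,-0.01,0,-0.6],
    [0,0,0.0139,0.136,-0.01,0,-0.6],
    [0,0,0,0,0,0,-0.6]
  ]
}}

```text
t: 9.37
tcp_pos: [0.5169, 0.1968, 0.2384]
eef_rot: [0.001, 0.455, 0.89, -0.0]
force: [-2.5, -6.4, 4.4]
gripper_width: 0.0378
gripper_force: 30.0
```

```bash
python3 g.py
```

```text
r 0.15521689719340617 (.1561) gate deg 50.23870377551759 turn deg 50.4059929175828 F tool [-3.7 -5.8 -4.4] T [ 0.37 -0.7   0.14] [0.5169 0.1968 0.2384] 0.03778477977850161 [ 0.15  0.39  1.43 -0.    1.32 -0.47]
```

>>> {"op": "carry_out", "data": {
  "moves": [
    [0,0,0.0139,0.136,-0.015,0,-0.6],
    [0,0,0.0139,0.136,-0.015,0,-0.6],
    [0,0,0.0139,0.136,-0.013,0,-0.6],
    [0,0,0.0139,0.136,-0.013,0,-0.6],
    [0,0,0,0,0,0,-0.6]
  ]
}}

```text
t: 9.78
tcp_pos: [0.4877, 0.2428, 0.2383]
eef_rot: [0.001, 0.603, 0.798, 0.002]
force: [5.3, -1.8, 2.6]
gripper_width: 0.0376
gripper_force: 30.0
```

```bash
python3 g.py
```

```text
r 0.15514767695764548 (.1561) gate deg 70.48012072815577 turn deg 70.40328023975619 F tool [-3.2  4.6 -2.6] T [-0.74 -0.63  0.3 ] [0.4877 0.2428 0.2383] 0.03764051685453445 [ 0.25  0.37  1.46  0.    1.31 -0.03]
```

>>> {"op": "carry_out", "data": {
  "moves": [
    [0,0,0.0125,0.122,-0.008,0,-0.6],
    [0,0,0.0125,0.122,-0.008,0,-0.6],
    [0,0,0.0125,0.122,-0.008,0,-0.6],
    [0,0,0.0125,0.122,-0.008,0,-0.6],
    [0,0,0,0,0,0,-0.6]
  ]
}}

```text
t: 10.2
tcp_pos: [0.4766, 0.2901, 0.2383]
eef_rot: [0.0, 0.72, 0.694, 0.001]
force: [-2.5, -4.0, 7.9]
gripper_width: 0.0378
gripper_force: 30.0
```

>>> {"op": "carry_out", "data": {
  "moves": [
    [0,0,0,0,0,0,-0.6],
    [0,0,0,0,0,0,-0.6],
    [0,0,0,0,0,0,-0.6],
    [0,0,0,0,0,0,-0.6],
    [0,0,0,0,0,0,-0.6]
  ]
}}

```text
t: 10.62
tcp_pos: [0.4767, 0.2885, 0.2384]
eef_rot: [0.0, 0.719, 0.695, 0.0]
force: [-2.6, -2.1, 7.1]
gripper_width: 0.0377
gripper_force: 30.0
```

```bash
python3 g.py; python3 - <<'E'
from plant import *
import cv2,numpy as np
cv2.imwrite("pics/end.png",np.hstack([cv2.resize(capture(n)[0],(400,300)) for n in("top","side")]))
E
```

```text
r 0.1550467544588536 (.1561) gate deg 87.92399719216003 turn deg 88.15677961393114 F tool [-2.2 -2.6 -7.1] T [ 0.11 -0.35 -0.17] [0.4767 0.2885 0.2384] 0.03768528691674037 [ 0.33  0.39  1.42 -0.    1.33  0.37]
```

View pics/end.png

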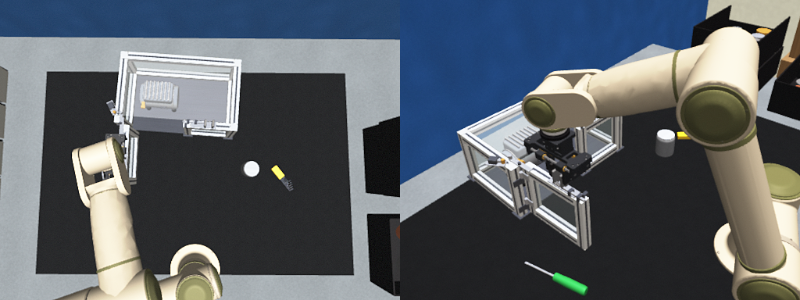

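The gate stands square to the front (top view, around (133,155)) and is held by the gripper. The screwdriver, tin and keys are undisturbed. I'm handing in.

```bash
python3 -c "
from plant import *
print(hand_in())"
```

```text
the job is handed in; nothing more can be done
None
```

I drew the bolt, squeezed the spring catch and swung the gate past its check; the arm is holding it open at about 88°, the tools and tin look undisturbed, and the job is handed in (no verdict was returned).

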